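# Find the grinding jar with the ball by shaking, and load it into the mill

### The job

One of the three closed grinding jars on the mat still has its grinding ball inside, the other two are empty: pick them up and gently shake or rock them to feel which it is, laying the empty ones back on the mat where they were. Load the jar with the ball into the mill's holder: push the sprung tailstock back with its end, gently and without forcing it, lower the jar into the V-blocks in front of the fixed stop and let go, so that it lies fully home, clamped between tailstock and stop. Leave everything else on the bench where it is.

Things in the scene. Friction and masses are not known exactly. Their poses are not given: they have to be found in the camera images.
- jar_a: closed metal grinding jar, one of three that look alike: eight-sided bar 100 mm long, 46 mm across flats, dark seal line 20 mm from its middle. Origin at its centre, x along its length. Lies on a flat, origin 27 mm above the bench, two flats upright: grip these at mid-length. Chamber inside 84 mm long, 36 mm wide; one jar, any of the three, holds the loose ball, the others nothing. Own weight 170 to 590 g, so weight does not tell
- jar_b: closed metal grinding jar, one of three that look alike: eight-sided bar 100 mm long, 46 mm across flats, dark seal line 20 mm from its middle. Origin at its centre, x along its length. Lies on a flat, origin 27 mm above the bench, two flats upright: grip these at mid-length. Chamber inside 84 mm long, 36 mm wide; one jar, any of the three, holds the loose ball, the others nothing. Own weight 170 to 590 g, so weight does not tell
- jar_c: closed metal grinding jar, one of three that look alike: eight-sided bar 100 mm long, 46 mm across flats, dark seal line 20 mm from its middle. Origin at its centre, x along its length. Lies on a flat, origin 27 mm above the bench, two flats upright: grip these at mid-length. Chamber inside 84 mm long, 36 mm wide; one jar, any of the three, holds the loose ball, the others nothing. Own weight 170 to 590 g, so weight does not tell
- mill: the mixer mill, a white bench machine 290 mm deep (x), 320 mm wide (y), fixed to the bench; origin at the centre of its underside, x pointing away from its front panel, y towards its open clear hood, which stands up along its +y side to 240 mm. Deck 93 mm, rear cover 135 mm high
- seat (a point): where the centre of a loaded jar lies in the holder: 150 mm above the bench, mill x = -45 mm, y = 0, the jar's length along the mill's y, either way round. Two V-blocks at y = +-36 mm (14 mm wide, 56 mm over all, tops 10 mm below this height) carry its lower slanted flats and centre it. Within 100 mm only the hood, tailstock and stop rise above this height
- stop (a point): centre of the inner face of the fixed stop at the holder's -y end, 50 mm from the seat point along mill -y; the stop is 44 mm wide and its top is 6 mm above this point
- tailstock (a joint): travel of the sprung tailstock in m: 0 fully forward (holder empty), 0.006 with a jar loaded, 0.016 at its end stop, where it turns hard. It slides towards the mill's +y. Its spring pushes back with 3 N at 0, 7 N at 0.006, 10 N at 0.011, 13 N at 0.016
- pad (a point): centre of the face of the tailstock's flat steel pad (40 mm wide; from 22 mm below to 24 mm above this point), facing the stop; moves with the tailstock. Fully forward it leaves 94 mm to the stop, 6 mm less than a jar: push the pad back with the jar's end, from above the stop's height, before lowering the jar. A jar let go too high stays pinched there: press it home
- beaker: glass beaker, 60 mm wide, 75 mm tall; origin under its centre. Not to be disturbed
- jar_glass: glass jar with a white lid, 76 mm wide, 130 mm tall; origin under its centre. Not to be disturbed
- marker: marker pen lying on the bench, 130 mm long, 15 mm thick; origin near its middle. Not to be disturbed
- spare_seal: spare white seal ring, 50 mm wide, 5 mm thick, lying on the mat by the jars' ends; origin under its centre. Not to be disturbed
- mat: black rubber mat, 240 mm (x) by 360 mm (y), 4 mm thick, on which the jars lie side by side, about 120 mm apart; origin under its centre. The ball hidden in one jar is of tungsten carbide, 26 mm, 137 g, and rolls up to 58 mm from end to end once the jar's length is tilted by more than about 10 degrees; level, it stays where it is
Things that resemble listed ones, but are neither listed nor needed, are in the scene too. Leave any brown or green look-alike of the jar_b alone.

How it is judged (in metres and radians):
At the end, for the whole second after the job is handed in: The jar that holds the ball lies in the mill's holder, its centre within 3 mm of the seat point in each direction and its length along the holder within 0.06 rad, at rest; the two empty jars lie level (within 0.12 rad) on the mat at rest, each within 50 mm of where it started (((x of jar_a in the frame of seat between -0.003 and 0.003 m and y of jar_a in the frame of seat between -0.003 and 0.003 m and z of jar_a in the frame of seat between -0.003 and 0.003 m and angle between the x axis of jar_a and the y axis of mill, either way round below 0.06 rad and linear speed of each of jar_a, jar_b, jar_c below 0.02 m/s and distance between ball_c0 and jar_a below 0.045 m and distance of each of jar_b, jar_c from where it was at the start of the episode below 0.05 m and angle between jar_b's own x axis and vertical between 1.45 and 1.69 rad and angle between jar_c's own x axis and vertical between 1.45 and 1.69 rad) or (x of jar_b in the frame of seat between -0.003 and 0.003 m and y of jar_b in the frame of seat between -0.003 and 0.003 m and z of jar_b in the frame of seat between -0.003 and 0.003 m and angle between the x axis of jar_b and the y axis of mill, either way round below 0.06 rad and linear speed of each of jar_b, jar_a, jar_c below 0.02 m/s and distance between ball_c0 and jar_b below 0.045 m and distance of each of jar_a, jar_c from where it was at the start of the episode below 0.05 m and angle between jar_a's own x axis and vertical between 1.45 and 1.69 rad and angle between jar_c's own x axis and vertical between 1.45 and 1.69 rad) or (x of jar_c in the frame of seat between -0.003 and 0.003 m and y of jar_c in the frame of seat between -0.003 and 0.003 m and z of jar_c in the frame of seat between -0.003 and 0.003 m and angle between the x axis of jar_c and the y axis of mill, either way round below 0.06 rad and linear speed of each of jar_c, jar_a, jar_b below 0.02 m/s and distance between ball_c0 and jar_c below 0.045 m and distance of each of jar_a, jar_b from where it was at the start of the episode below 0.05 m and angle between jar_a's own x axis and vertical between 1.45 and 1.69 rad and angle between jar_b's own x axis and vertical between 1.45 and 1.69 rad))); the robot touches nothing.
It fails at once if the tailstock is forced (more than 25 N on its pad) (contact force between tailstock_c0 and anything else above 25 N).
It fails at once if a jar or the gripper is forced against the mill (contact forces of 60 N or more in all) (contact force between any of jar_a, jar_b, jar_c, the fingers and mill above 60 N).
It fails at once if a jar is flung about (1 m/s or faster) (linear speed of any of jar_a, jar_b, jar_c above 1 m/s).
It fails at once if a bystander is moved by more than 30 mm (distance of any of beaker, jar_glass, marker, spare_seal from where it was at the start of the episode above 0.03 m).
It also fails if it takes over 69 s, if anything falls off the work surface, if the arm or the gripper's body presses on something with over 40 N, if the wrist force passes 120 N, or if a joint passes its speed limit or range.

### The arm

A 6-joint arm with a two-finger parallel gripper is mounted at the origin on the work surface. World frame = base frame: x ahead of the robot, y to its left, z up, the work surface at z = 0. Lengths are in m, angles in degrees, forces in N, time in s.
With the tool pointing down it reaches from about 0.4 to 0.825 m from the base axis. Payload 7 kg.
Tool frame: the origin (TCP) lies at the very end of the fingers, on their centre line; the grasp point (between the pads) lies 19 mm behind it (ctrl.grip_depth is the distance from the TCP to the grasp point, in m); z points along the fingers, y is the line along which they close (so a half turn about z gives the same grasp; the last joint's range is limited). The gripper opens to 88 mm and grips with 3 to 60 N. Pads are 19 mm wide; open, the fingers measure 130 mm over their backs; the gripper's body (78 mm by 193 mm) begins 47 mm behind the grasp point.
Start: joints at [83.314, 20.546, 0.682, 0, -70.136, -16.507], TCP at [0.266, 0.62, 0.227] pointing down, gripper open.
Joint ranges: [-176.03, 176.03], [-82.01, 121.73], [-58.28, 71.71], [-173.87, 95.51], [-174.79, -0.11], [-173.66, 173.66]. Speed limits (degrees/s): [136.94, 136.94, 172.46, 180, 180, 180].

### API

Orientations are given as [roll, pitch, yaw] about the fixed x, y, z axes, in that order (R = Rz(yaw) Ry(pitch) Rx(roll)).
In Python, from plant import get_obs, eyes, ctrl, spotter gives the robot as it stands.
- The arm moves only by the shell command python3 -m crank 'ROWS'. ROWS is JSON, one flat list of numbers, 7 for each row, row after row: the turn, a rotation vector about the tool's x, y, z in rad, then the shift along the tool's x, y, z in mm, then the opening, from 0 (shut) to 1 (fully open). A call has 1 to 5 rows; each row shifts and turns the commanded pose from where the row before left it, along the tool's axes as they then stand; what a row does not reach is not made up. A row lasts 1/8 s, in which the tool goes at most 62.5 mm and 10.7 degrees, less where a joint would pass 70% of its speed; a pose out of reach is approached as far as the arm can. A call is refused whole if a number of a shift passes 62.5 or a number of a turn 0.188, either way. A call with a gripper value outside its range is refused whole. The fingers move at their own pace and stop on an object; the grip force is fixed at half the most. Time passes only in rows, so rows that do not move let the fingers close. It gives the time, the measured TCP pose, the force, the opening and the grip force at its end, in the units of the state.
- get_obs(): the state, without advancing time (a new reading comes with each control period).
- eyes.snapshot(name): name is "side" or "top"; returns the picture (480x640x3 uint8, blue, green, red); there is no depth.
- eyes.camera_model(name): a dict with "fx", "fy", "cx", "cy" (pixels), "extrinsics" (4x4, takes a point from camera to world coordinates). Camera axes: x right, y down, z forward; pixel columns grow to the right and rows downward; lengths in m; the calibration is good to about 2 mm. A picture is of the moment at which its call begins. camera_model takes no time and is no camera call.
- ctrl.close_job(): hands the job in; it is judged then, once.
Trained networks look in the newest picture that a camera, given by its name, has taken for a name from the list of things; names that differ only in an ending like _2 or _b are one class to them, and where a whole thing is asked for, a point or a joint stands for the part that bears it (a point fixed in the world has none). Each returns a list of dicts, best first, with "p" (0 to 1); they miss things now and then, are a little off and sometimes report something else, mostly with a low value. They report only what shows in the picture. A call takes as long as a camera call. They do not tell look-alikes from the thing itself.
- spotter.outline_of(camera, target): "region" (480x640 bool, what is visible of it) and "rect" ([left, top, width, height] in pixels, round what is visible of it).
- spotter.place_of(camera, target): "location" ([column, row] in pixels: a listed point, or the origin of a listed thing).
The state is a dict: "clock": time; "joint_pos": joint angles; "qvel": joint speeds; "tau": joint torques, N m; "tool_pos": TCP position; "orientation": TCP orientation; "force": force on the tool from outside, world axes, zero at the start; "moment": the same for the moment, N m; "opening": finger opening in m; "gripper_force": force on a finger pad.
Only numpy, scipy, OpenCV 4.12 (cv2) and the standard library are available. Lean on these libraries where they do the work, as an engineer would, in place of code of your own. Each camera call takes 0.05 s, during which the arm holds its last target. There are 200 camera calls.

## Working session

There is one attempt and no reset: what is moved stays moved. The work goes in short steps, Python scripts to look and compute and a shell command to move; the robot and the scene stay as the last step left them, time stands still between calls to the robot, and variables do not carry over. Pictures are saved under pics/ and viewed, at most 10 in all, crops included, and the job is handed in when it is done.

```bash
ls; mkdir -p pics; cat > h.py <<'E'
import numpy as np,cv2
from plant import get_obs, eyes, ctrl, spotter
def ray(cam,px):
    m=eyes.camera_model(cam);E=np.array(m["extrinsics"])
    d=E[:3,:3]@np.array([(px[0]-m["cx"])/m["fx"],(px[1]-m["cy"])/m["fy"],1.]);return E[:3,3],d
def onz(cam,px,z):
    o,d=ray(cam,px);return o+d*(z-o[2])/d[2]
def proj(cam,p):
    m=eyes.camera_model(cam);E=np.linalg.inv(np.array(m["extrinsics"]));c=E[:3,:3]@np.array(p)+E[:3,3]
    return np.array([m["fx"]*c[0]/c[2]+m["cx"],m["fy"]*c[1]/c[2]+m["cy"]])
E
python3 - <<'E'
from h import *
np.set_printoptions(precision=4,suppress=True)
for c in("top","side"):
    cv2.imwrite(f"pics/{c}0.png",eyes.snapshot(c))
    m=eyes.camera_model(c);print(c,m["fx"],np.array(m["extrinsics"]).tolist())
    for t,z in(("jar_a",.027),("mill",0),("seat",.15),("stop",.15),("pad",.15),("mat",0),("spare_seal",0),("beaker",0),("jar_glass",0),("marker",.007)):
        for r in spotter.place_of(c,t)[:5]:print(c,t,round(r["p"],2),np.round(r["location"],1),onz(c,r["location"],z))
print(get_obs())
E
```

```text
pics
top 484.3874905395193 [[-0.0313051206364445, -0.9779380901243881, 0.20653590803006025, 0.23893570661322358], [-0.9995031013525764, 0.029868549676205502, -0.010070756020334463, -0.07612203011374409], [0.0036796478797184746, -0.20674854684883254, -0.9783871925609908, 1.4150200746353894], [0.0, 0.0, 0.0, 1.0]]
top jar_a 0.82 [360.6 249.8] [ 0.4754 -0.2212  0.027 ]
top jar_a 0.82 [405.5 327.4] [ 0.2503 -0.3362  0.027 ]
top jar_a 0.81 [320.2 241.4] [ 0.5038 -0.1046  0.027 ]
top jar_a 0.8 [402.9 251.9] [ 0.4654 -0.3437  0.027 ]
top jar_a 0.65 [463.9 254.7] [ 0.4517 -0.5203  0.027 ]
top mill 0.94 [190.8 211.3] [0.6131 0.2811 0.    ]
top seat 0.81 [169.7 212. ] [0.5732 0.2999 0.15  ]
top stop 0.64 [190.8 215. ] [0.5631 0.243  0.15  ]
top pad 0.72 [157.2 214.6] [0.567  0.3332 0.15  ]
top mat 0.67 [359.7 250.5] [ 0.4779 -0.2212  0.    ]
top mat 0.62 [319.7 242.6] [ 0.5054 -0.1035  0.    ]
top mat 0.4 [188.1 210.7] [0.6152 0.2893 0.    ]
top spare_seal 0.51 [339.6 219.2] [ 0.575  -0.1657  0.    ]
top spare_seal 0.19 [157.6 214.5] [0.6061 0.3805 0.    ]
top beaker 0.83 [277.5 180.2] [0.7031
[... 1092 characters left out ...]
4 [334.7 237.2] [ 0.4951 -0.2233  0.    ]
side spare_seal 0.56 [301.5 249.6] [ 0.5824 -0.1711  0.    ]
side beaker 0.91 [245.1 302.5] [0.7025 0.0174 0.    ]
side jar_glass 0.6 [219.6 264.4] [ 0.7919 -0.1086 -0.    ]
{'clock': 1.1, 'joint_pos': array([ 83.3135,  20.5459,   0.6813,  -0.0003, -70.1363, -16.5083]), 'qvel': array([-0.0354, -0.1173, -0.0161,  0.0857,  0.0064, -0.0379]), 'tau': array([  0.0018, -58.2404,  29.3302,   7.0024,   0.0123,  -0.    ]), 'tool_pos': array([0.2658, 0.6204, 0.2266]), 'orientation': array([179.9991,   0.    , -23.1949]), 'force': array([0.2176, 0.0551, 0.2669]), 'moment': array([-0.0037,  0.0105, -0.0482]), 'gripper_force': 0.0, 'opening': 0.08770971663387371}
```

View pics/top0.png

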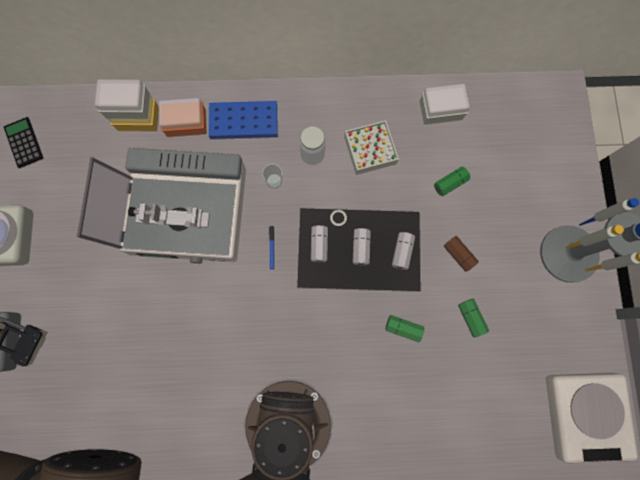

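View pics/side0.png

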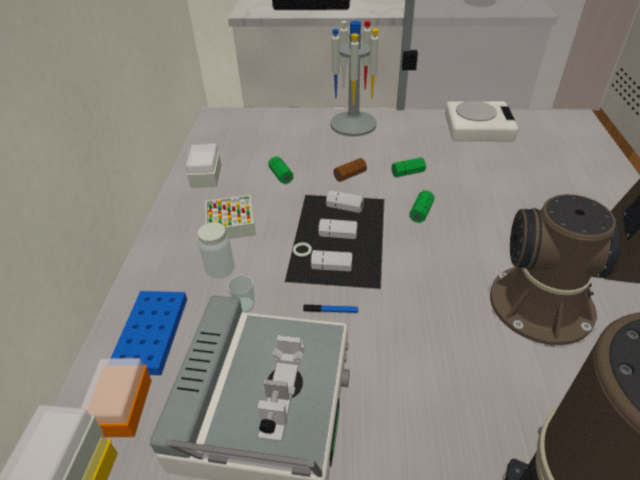

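```bash
python3 - <<'E'
from h import *
a=cv2.imread("pics/top0.png");b=cv2.imread("pics/side0.png")
A=cv2.resize(a[130:270,75:255],None,fx=4,fy=4,interpolation=2)
cv2.imwrite("pics/c1.png",A)
B=cv2.resize(b[300:480,150:360],None,fx=3.3,fy=3.3,interpolation=2)
cv2.imwrite("pics/c2.png",B)
def tri(p,q):
    o1,d1=ray("top",p);o2,d2=ray("side",q)
    s=np.linalg.lstsq(np.c_[d1,-d2],o2-o1,rcond=None)[0];u=o1+d1*s[0];v=o2+d2*s[1];return np.round((u+v)/2,4),np.round(np.linalg.norm(u-v),4)
print(tri([169.7,212],[280.2,366.6]),tri([190.8,215],[288.6,344.1]),tri([157.2,214.6],[276.3,388.3]))
for c in("top","side"):
    eyes.snapshot(c)
    for r in spotter.outline_of(c,"jar_a"):
        pts=np.argwhere(r["region"])[:,::-1].astype(float)
        m=pts.mean(0);w=np.linalg.svd(pts-m,full_matrices=False)[2][0]
        P=onz(c,m+w*15,.04);Q=onz(c,m-w*15,.04);d=(P-Q)[:2]
        print(c,round(r["p"],2),r["rect"],len(pts),onz(c,m,.03).round(3),"ang",np.degrees(np.arctan2(d[1],d[0])).round(1))
E
```

```text
(array([0.5701, 0.2961, 0.1627]), np.float64(0.0006)) (array([0.5621, 0.2421, 0.1538]), np.float64(0.0001)) (array([0.5702, 0.3325, 0.1516]), np.float64(0.0071))
top 0.96 [385.5, 315.1, 40.8, 27.9] 581 [ 0.248 -0.333  0.03 ] ang -111.1
top 0.94 [445.2, 238.8, 34.7, 31.1] 603 [ 0.455 -0.511  0.03 ] ang -143.7
top 0.83 [460.0, 300.0, 27.9, 36.4] 646 [ 0.27 -0.53  0.03] ang -157.5
top 0.82 [313.7, 223.3, 16.1, 40.4] 544 [ 0.496 -0.101  0.03 ] ang 178.1
top 0.74 [436.1, 168.9, 38.2, 27.4] 535 [ 0.674 -0.505  0.03 ] ang 119.8
top 0.69 [394.3, 232.3, 20.1, 39.6] 617 [ 0.467 -0.344  0.03 ] ang 164.5
top 0.22 [129.2, 205.5, 29.0, 16.2] 244 [0.606 0.407 0.03 ] ang 81.5
side 0.95 [328.6, 192.7, 35.1, 17.6] 561 [ 0.47  -0.345  0.03 ] ang 165.4
side 0.94 [313.0, 251.8, 42.7, 20.1] 725 [ 0.499 -0.102  0.03 ] ang 176.1
side 0.93 [269.1, 156.8, 25.4, 25.5] 456 [ 0.676 -0.5    0.03 ] ang 120.5
side 0.88 [335.5, 162.4, 31.1, 19.5] 454 [ 0.456 -0.507  0.03 ] ang 35.2
side 0.76 [320.2, 221.8, 37.5, 18.2] 621 [ 0.486 -0.223  0.03 ] ang 175.6
side 0.73 [388.2, 157.2, 41.0, 19.5] 501 [ 0.274 -0.524  0.03 ] ang 19.7
side 0.57 [409.3, 190.9, 22.7, 32.5] 557 [ 0.251 -0.328  0.03 ] ang 67.7
```

View pics/c1.png

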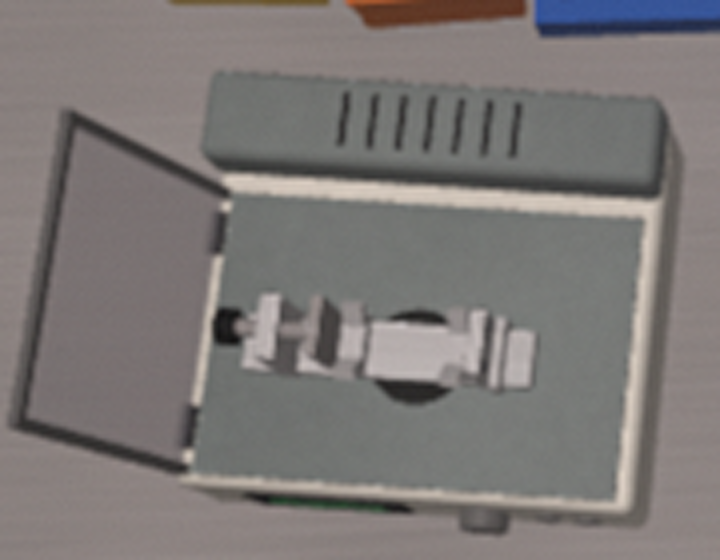

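View pics/c2.png

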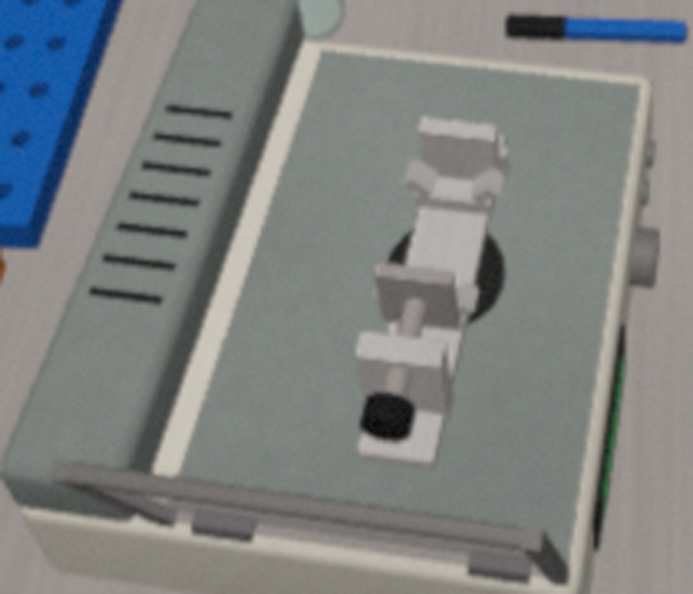

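```bash
python3 - <<'E'
from h import *
t=lambda x,y,z:onz("top",(75+x/4,130+y/4),z)
s=lambda x,y,z:onz("side",(150+x/3.3,300+y/3.3),z)
def ang(a,b):d=(a-b)[:2];return np.degrees(np.arctan2(d[1],d[0])).round(2)
print("top front,rear",ang(t(195,476,.093),t(614,503,.093)),ang(t(225,193,.093),t(643,216,.093)))
print("side",ang(s(565,583,.093),s(640,82,.093)),ang(s(180,475,.093),s(318,55,.093)),"perp",ang(s(318,52,.093),s(640,83,.093)))
print("stop top mid",s(458,141,.156),"pad back",s(418,269,.174),"top: stop",t(480,312,.156)[:2],t(473,382,.156)[:2])
print("deck corners",t(614,503,.093),s(640,82,.093),t(643,216,.093),s(318,52,.093))
E
python3 -m crank '[0,0,-0.176,0,0,-50,1, 0,0,-0.176,0,0,-50,1, 0,0,0,20.6,54.5,0,1, 0,0,0,20.6,54.5,0,1, 0,0,0,20.6,54.5,0,1]'
python3 -m crank '[0,0,0,20.6,54.5,0,1, 0,0,0,20.6,54.5,0,1, 0,0,0,20.6,54.5,0,1, 0,0,0,20.6,54.5,0,1, 0,0,0,20.6,54.5,0,1]'
```

```text
top front,rear 84.52 84.99
side 84.43 84.9 perp -4.74
stop top mid [0.56172415 0.24063683 0.156     ] pad back [0.57113295 0.33223028 0.174     ] top: stop [0.58060605 0.23069098] [0.53258032 0.23438701]
deck corners [0.45866222 0.15103501 0.093     ] [0.46184324 0.14742559 0.093     ] [0.66485433 0.13156912 0.093     ] [0.66776904 0.13110729 0.093     ]
clock: 1.92
tool_pos: [0.3192, 0.4522, 0.3267]
orientation: [-180.0, -0.0, -3.0]
force: [0.6, 0.4, 0.2]
opening: 0.088
gripper_force: 0.0
clock: 2.55
tool_pos: [0.4075, 0.1745, 0.327]
orientation: [-179.9, -0.1, -3.0]
force: [0.7, 0.5, 0.9]
opening: 0.0878
gripper_force: 0.0
```

```bash

python3 -m crank '[0,0,0,20.8,54.3,0,1, 0,0,0,20.8,54.3,0,1, 0,0,0,20.8,54.3,0,1, 0,0,0,20.8,54.3,0,1, 0,0,0,20.8,54.3,0,1]'
python3 -m crank '[0,0,0,0,0,55,1, 0,0,0,0,0,55,1, 0,0,0,0,0,55,1, 0,0,0,0,0,55,1, 0,0,0,0,0,0,1]'
python3 - <<'E'
from h import *
print(get_obs()["tool_pos"])
for c in("top","side"):
    eyes.snapshot(c)
    print(c,[(round(r["p"],2),onz(c,r["location"],.027).round(3)) for r in spotter.place_of(c,"jar_a")[:6]])
E
```

```text
clock: 3.18
tool_pos: [0.4972, -0.1023, 0.327]
orientation: [-180.0, -0.1, -3.0]
force: [0.9, 0.6, 1.0]
opening: 0.0876
gripper_force: 0.0
clock: 3.8
tool_pos: [0.494, -0.1007, 0.1035]
orientation: [179.9, 0.5, -3.1]
force: [0.2, 0.0, 0.7]
opening: 0.0875
gripper_force: 0.0
[ 0.49395343 -0.1007139   0.10351254]
top [(0.9, array([ 0.673, -0.503,  0.027])), (0.9, array([ 0.281, -0.54 ,  0.027])), (0.83, array([ 0.456, -0.515,  0.027])), (0.82, array([ 0.473, -0.342,  0.027])), (0.76, array([ 0.505, -0.117,  0.027])), (0.74, array([ 0.249, -0.333,  0.027]))]
side [(0.92, array([ 0.244, -0.339,  0.027])), (0.69, array([ 0.496, -0.105,  0.027])), (0.68, array([ 0.465, -0.334,  0.027])), (0.65, array([ 0.287, -0.534,  0.027])), (0.57, array([ 0.676, -0.495,  0.027])), (0.47, array([ 0.488, -0.227,  0.027]))]
```

```bash

python3 -m crank '[0,0,0,1,0,45,1, 0,0,0,0,0,35,1, 0,0,0,0,0,13,1, 0,0,0,0,0,0,0, 0,0,0,0,0,0,0]'
python3 -m crank '[0,0,0,0,0,0,0, 0,0,0,0,0,0,0, 0,0,0,0,0,0,0]'
```

```text
clock: 4.62
tool_pos: [0.4993, -0.1002, 0.0152]
orientation: [-180.0, -0.2, -3.0]
force: [0.5, 0.4, 0.5]
opening: 0.0734
gripper_force: 0.0
clock: 5.0
tool_pos: [0.4982, -0.1005, 0.0141]
orientation: [180.0, -0.0, -3.0]
force: [-0.3, -0.2, 5.6]
opening: 0.0461
gripper_force: 30.0
```

```bash
cat > m.py <<'E'
from h import *
v=[]
for i in range(4):
    eyes.snapshot("side");o=get_obs();v.append(np.r_[o["force"],o["moment"]])
print(o["clock"],o["orientation"].round(1),"opening",o["opening"].round(4),"F,M",np.mean(v,0).round(3),"sd",np.std(v,0).round(3))
E
python3 -m crank '[0,0,0,0,0,-30,0, 0,0,0,0,0,-50,0, 0,0.18,0,0,0,-10,0, 0,0.18,0,0,0,0,0, 0,0,0,0,0,0,0]' | head -2
python3 -m crank '[0,0,0,0,0,0,0, 0,0,0,0,0,0,0, 0,-0.18,0,0,0,0,0, 0,-0.18,0,0,0,0,0, 0,0,0,0,0,0,0]' |head -2
python3 m.py
python3 -m crank '[0,-0.18,0,0,0,0,0, 0,-0.18,0,0,0,0,0, 0,0,0,0,0,0,0, 0,0,0,0,0,0,0, 0,0.18,0,0,0,0,0]' |head -2
python3 -m crank '[0,0.18,0,0,0,0,0, 0,0,0,0,0,0,0]'
python3 m.py
```

```text
clock: 5.62
tool_pos: [0.4882, -0.1088, 0.0983]
clock: 6.25
tool_pos: [0.5063, -0.1088, 0.1043]
clock: 7.08
tool_pos: [0.5014, -0.1098, 0.102]
clock: 7.32
tool_pos: [0.4949, -0.11, 0.1057]
orientation: [179.0, -0.1, -3.6]
force: [-1.2, 0.1, -4.0]
opening: 0.0459
gripper_force: 30.0Traceback (most recent call last):
  File "m.py", line 5, in <module>
    print(o["clock"],o["orientation"].round(1),"opening",o["opening"].round(4),"F,M",np.mean(v,0).round(3),"sd",np.std(v,0).round(3))
                                                         ^^^^^^^^^^^^^^^^^^
AttributeError: 'float' object has no attribute 'round'
Traceback (most recent call last):
  File "m.py", line 5, in <module>
    print(o["clock"],o["orientation"].round(1),"opening",o["opening"].round(4),"F,M",np.mean(v,0).round(3),"sd",np.std(v,0).round(3))
                                                         ^^^^^^^^^^^^^^^^^^
AttributeError: 'float' object has no attribute 'round'
```

```bash
sed -i 's/o\["opening"\].round(4)/round(o["opening"],4),o["tool_pos"].round(4)/' m.py
python3 m.py
python3 -m crank '[0,0.18,0,0,0,0,0, 0,0.18,0,0,0,0,0, 0,0,0,0,0,0,0, 0,0,0,0,0,0,0, 0,-0.18,0,0,0,0,0]' |head -2
python3 -m crank '[0,-0.18,0,0,0,0,0, 0,0,0,0,0,0,0]'
python3 m.py
```

```text
7.725 [ 1.789e+02  1.000e-01 -3.700e+00] opening 0.0454 [ 0.5013 -0.1097  0.1042] F,M [-2.900e-02 -1.100e-02 -5.045e+00  6.000e-02 -3.200e-02 -1.000e-03] sd [0.239 0.589 0.303 0.022 0.034 0.009]
clock: 8.35
tool_pos: [0.496, -0.1219, 0.1019]
clock: 8.6
tool_pos: [0.5104, -0.1193, 0.1059]
orientation: [177.9, 0.2, -4.3]
force: [1.1, -0.9, -4.5]
opening: 0.0457
gripper_force: 30.0
8.8 [177.8   0.2  -4.4] opening 0.0455 [ 0.504  -0.1204  0.1051] F,M [-0.374 -0.144 -4.832  0.142  0.021 -0.015] sd [0.541 0.286 0.606 0.023 0.024 0.045]
```

```bash
sed -i 's/range(4)/range(9)/' m.py
python3 m.py
python3 -m crank '[0,-0.18,0,0,0,0,0, 0,-0.18,0,0,0,0,0, 0,0,0,0,0,0,0, 0,0,0,0,0,0,0, 0,0,0,0,0,0,0]' |head -3
python3 -m crank '[0,0.18,0,0,0,0,0, 0,0.18,0,0,0,0,0, 0,0,0,0,0,0,0]' | head -3
python3 m.py
```

```text
9.25 [177.8   0.2  -4.3] opening 0.0459 [ 0.5038 -0.1205  0.1057] F,M [-0.193 -0.157 -4.266  0.157 -0.041  0.005] sd [0.606 0.265 0.441 0.029 0.033 0.036]
clock: 9.88
tool_pos: [0.5036, -0.1205, 0.1065]
orientation: [177.6, 20.6, -5.2]
clock: 10.25
tool_pos: [0.4984, -0.1208, 0.1067]
orientation: [177.8, 0.1, -4.3]
10.7 [177.8   0.2  -4.4] opening 0.0459 [ 0.5044 -0.1206  0.1052] F,M [ 0.202 -0.326 -4.42   0.173 -0.048 -0.006] sd [0.494 0.553 0.249 0.035 0.03  0.026]
```

```bash

python3 -m crank '[0.038,0,-0.024,0,0,0,0, 0,0,0,-7,-20,20,0, 0,0,0,0,0,35,0, 0,0,0,0,0,22,0, 0,0,0,0,0,0,0]'
```

```text
clock: 11.32
tool_pos: [0.4965, -0.1005, 0.0267]
orientation: [179.9, 0.5, -3.0]
force: [-1.1, 0.3, -4.2]
opening: 0.0455
gripper_force: 30.0
```

```bash

python3 -m crank '[0,0,0,0,0,7,0, 0,0,0,0,0,5,0, 0,0,0,0,0,0,1, 0,0,0,0,0,0,1, 0,0,0,0,0,0,1]'
python3 -m crank '[0,0,0,0,0,-15,1, 0,0,0,0,0,-45,1, 0,0,0.026,-3,40,-20,1, 0,0,0,-3,40,0,1, 0,0,0,-3,40,0,1]'
python3 - <<'E'
from h import *
print(get_obs()["tool_pos"])
for c in("top","side"):
    im=eyes.snapshot(c);
    if c=="side":cv2.imwrite("pics/s2.png",cv2.resize(im[140:300,260:460],None,fx=3.5,fy=3.5))
    print(c,[(round(r["p"],2),onz(c,r["location"],.027).round(3)) for r in spotter.place_of(c,"jar_a")[:7]])
E
```

```text
clock: 11.95
tool_pos: [0.4982, -0.1002, 0.0171]
orientation: [180.0, 0.1, -3.0]
force: [-0.6, -0.0, 0.2]
opening: 0.07
gripper_force: 0.0
clock: 12.58
tool_pos: [0.4811, -0.2204, 0.0986]
orientation: [179.9, 0.1, -4.4]
force: [0.7, 0.6, 0.2]
opening: 0.0878
gripper_force: 0.0
[ 0.48106236 -0.22041696  0.09855711]
top [(0.81, array([ 0.675, -0.512,  0.027])), (0.77, array([ 0.451, -0.513,  0.027])), (0.72, array([ 0.513, -0.101,  0.027])), (0.72, array([ 0.278, -0.535,  0.027])), (0.64, array([ 0.483, -0.225,  0.027])), (0.63, array([ 0.248, -0.336,  0.027])), (0.57, array([ 0.47 , -0.353,  0.027]))]
side [(0.84, array([ 0.49 , -0.232,  0.027])), (0.83, array([ 0.282, -0.545,  0.027])), (0.59, array([ 0.673, -0.501,  0.027])), (0.57, array([ 0.493, -0.105,  0.027])), (0.5, array([ 0.454, -0.493,  0.027])), (0.49, array([ 0.455, -0.345,  0.027]))]
```

View pics/s2.png

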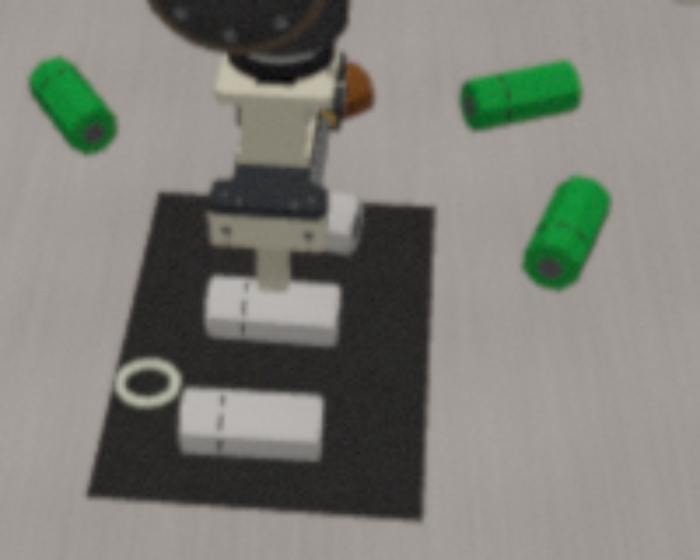

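```bash

python3 -m crank '[0,0,0,2,2,45,1, 0,0,0,0,0,29,1, 0,0,0,0,0,10,1, 0,0,0,0,0,0,1, 0,0,0,0,0,0,0]'
python3 -m crank '[0,0,0,0,0,0,0, 0,0,0,0,0,0,0, 0,0,0,0,0,0,0, 0,0,0,0,0,0,0]'
python3 -m crank '[0,0,0,0,0,-30,0, 0,0,0,0,0,-50,0, 0,-0.18,0,0,0,-10,0, 0,-0.15,0,0,0,0,0, 0,0,0,0,0,0,0]' | head -3
python3 -m crank '[0,0,0,0,0,0,0, 0,0,0,0,0,0,0, 0,0.18,0,0,0,0,0, 0,0.15,0,0,0,0,0, 0,0,0,0,0,0,0]' |head -3
python3 m.py
python3 -m crank '[0,0.15,0,0,0,0,0, 0,0.15,0,0,0,0,0, 0,0,0,0,0,0,0, 0,0,0,0,0,0,0, 0,0,0,0,0,0,0]' |head -3
python3 -m crank '[0,-0.15,0,0,0,0,0, 0,-0.15,0,0,0,0,0, 0,0,0,0,0,0,0]' |head -3
python3 m.py
```

```text
clock: 13.4
tool_pos: [0.4833, -0.2213, 0.0139]
orientation: [179.9, 0.1, -4.4]
force: [0.2, 0.2, 0.7]
opening: 0.0822
gripper_force: 0.0
clock: 13.9
tool_pos: [0.4824, -0.2219, 0.013]
orientation: [179.9, 0.2, -4.4]
force: [-0.5, -1.7, 2.6]
opening: 0.0453
gripper_force: 30.0
clock: 14.52
tool_pos: [0.4833, -0.221, 0.0997]
orientation: [180.0, 19.4, -4.5]
clock: 15.15
tool_pos: [0.479, -0.2212, 0.104]
orientation: [180.0, 0.1, -4.5]
15.6 [179.9   0.3  -4.4] opening 0.0455 [ 0.4828 -0.2214  0.1022] F,M [ 0.249  0.215 -4.875 -0.039 -0.054  0.008] sd [0.459 0.412 0.5   0.026 0.032 0.028]
clock: 16.23
tool_pos: [0.4837, -0.2215, 0.1028]
orientation: [179.9, -17.0, -4.4]
clock: 16.6
tool_pos: [0.4861, -0.2217, 0.102]
orientation: [179.9, 0.3, -4.4]
17.05 [179.9   0.2  -4.5] opening 0.0458 [ 0.4822 -0.2215  0.103 ] F,M [-0.158 -0.132 -4.887 -0.019  0.056  0.011] sd [0.746 0.486 0.291 0.022 0.041 0.015]
```

```bash

python3 m.py
python3 -m crank '[0,-0.15,0,0,0,0,0, 0,-0.15,0,0,0,0,0, 0,0,0,0,0,0,0, 0,0,0,0,0,0,0, 0,0.15,0,0,0,0,0]' |head -3
python3 -m crank '[0,0.15,0,0,0,0,0, 0,0,0,0,0,0,0, 0,0,0,0,0,0,0, 0,0,0,0,0,0,0, 0,0,0,0,0,0,0]' |head -3
python3 m.py
```

```text
17.5 [179.9   0.2  -4.5] opening 0.0456 [ 0.4825 -0.2215  0.1026] F,M [-0.024 -0.403 -4.675 -0.047 -0.012 -0.017] sd [0.705 0.53  0.663 0.017 0.03  0.031]
clock: 18.12
tool_pos: [0.4836, -0.2215, 0.1011]
orientation: [179.9, 8.7, -4.4]
clock: 18.75
tool_pos: [0.4829, -0.2215, 0.1023]
orientation: [179.9, 0.3, -4.5]
19.2 [179.9   0.2  -4.4] opening 0.0457 [ 0.4826 -0.2214  0.1025] F,M [-0.116 -0.191 -4.972 -0.026 -0.016  0.005] sd [0.367 0.436 0.606 0.04  0.04  0.022]
```

```bash

python3 -m crank '[0,0,0,0,0,50,0, 0,0,0,0,0,30,0, 0,0,0,0,0,9,0, 0,0,0,0,0,0,0, 0,0,0,0,0,0,1]'
python3 -m crank '[0,0,0,0,0,0,1, 0,0,0,0,0,0,1, 0,0,0,0,0,-15,1, 0,0,0,0,0,-45,1, 0,0,0.185,0,0,-25,1]' | head -3
python3 -m crank '[0,0,0,6,40,0,1, 0,0,0,6,40,0,1, 0,0,0,5,40.7,0,1, 0,0,0,0,0,0,1]'
python3 - <<'E'
from h import *
for c in("top","side"):
    eyes.snapshot(c)
    print(c,[(round(r["p"],2),onz(c,r["location"],.027).round(3)) for r in spotter.place_of(c,"jar_a") if onz(c,r["location"],.027)[1]>-.4])
    for r in spotter.outline_of(c,"jar_a"):
        pts=np.argwhere(r["region"])[:,::-1].astype(float);m=pts.mean(0);w=np.linalg.svd(pts-m,full_matrices=False)[2][0]
        d=(onz(c,m+w*15,.04)-onz(c,m-w*15,.04))[:2]
        print(c,round(r["p"],2),onz(c,m,.03).round(3),np.degrees(np.arctan2(d[1],d[0])).round(1))
E
```

```text
clock: 19.82
tool_pos: [0.4837, -0.2218, 0.015]
orientation: [179.9, 0.1, -4.4]
force: [-0.3, -0.1, 0.4]
opening: 0.0512
gripper_force: 0.0
clock: 20.45
tool_pos: [0.4836, -0.2217, 0.1018]
orientation: [179.9, 0.0, -15.2]
clock: 20.95
tool_pos: [0.4672, -0.3447, 0.0997]
orientation: [179.9, 0.2, -15.2]
force: [-0.2, -0.7, 0.5]
opening: 0.0879
gripper_force: 0.0
top [(0.85, array([ 0.244, -0.335,  0.027])), (0.72, array([ 0.466, -0.349,  0.027])), (0.54, array([ 0.493, -0.224,  0.027]))]
top 0.8 [ 0.451 -0.519  0.03 ] -150.9
top 0.76 [ 0.247 -0.335  0.03 ] -110.8
top 0.73 [ 0.27  -0.529  0.03 ] -156.9
top 0.69 [ 0.441 -0.337  0.03 ] -141.1
top 0.67 [ 0.687 -0.518  0.03 ] 103.6
side [(0.85, array([ 0.251, -0.338,  0.027])), (0.8, array([ 0.485, -0.224,  0.027])), (0.67, array([ 0.498, -0.107,  0.027]))]
side 0.9 [ 0.274 -0.525  0.03 ] 22.5
side 0.87 [ 0.676 -0.5    0.03 ] 119.4
side 0.84 [ 0.488 -0.222  0.03 ] 173.8
side 0.72 [ 0.423 -0.528  0.03 ] 92.3
side 0.67 [ 0.498 -0.1    0.03 ] 176.4
side 0.65 [ 0.469 -0.345  0.03 ] 164.3
side 0.58 [ 0.251 -0.328  0.03 ] 68.0
```

```bash

python3 -m crank '[0,0,0,0,0,45,1, 0,0,0,0,0,31,1, 0,0,0,0,0,10,1, 0,0,0,0,0,0,1, 0,0,0,0,0,0,0]' | head -2
python3 -m crank '[0,0,0,0,0,0,0, 0,0,0,0,0,0,0, 0,0,0,0,0,0,0, 0,0,0,0,0,0,0]'
python3 -m crank '[0,0,0,0,0,-30,0, 0,0,0,0,0,-50,0, 0,-0.15,0,0,0,-10,0, 0,-0.15,0,0,0,0,0, 0,0,0,0,0,0,0]' | head -3
python3 -m crank '[0,0,0,0,0,0,0, 0,0.15,0,0,0,0,0, 0,0.15,0,0,0,0,0, 0,0,0,0,0,0,0, 0,0,0,0,0,0,0]' |head -3
python3 -m crank '[0,0,0,0,0,0,0, 0,0,0,0,0,0,0]' |head -1
python3 m.py
python3 -m crank '[0,0.15,0,0,0,0,0, 0,0.15,0,0,0,0,0, 0,0,0,0,0,0,0, 0,0,0,0,0,0,0, 0,-0.15,0,0,0,0,0]' |head -3
python3 -m crank '[0,-0.15,0,0,0,0,0, 0,0,0,0,0,0,0, 0,0,0,0,0,0,0, 0,0,0,0,0,0,0, 0,0,0,0,0,0,0]' |head -3
python3 m.py
```

```text
clock: 21.88
tool_pos: [0.4683, -0.3427, 0.0141]
clock: 22.38
tool_pos: [0.4673, -0.3427, 0.013]
orientation: [179.9, 0.2, -15.1]
force: [0.7, -1.0, 1.7]
opening: 0.046
gripper_force: 30.0
clock: 23.0
tool_pos: [0.4684, -0.3423, 0.1002]
orientation: [179.9, 17.7, -15.1]
clock: 23.62
tool_pos: [0.4674, -0.3425, 0.104]
orientation: [179.9, 0.1, -15.1]
clock: 23.88
24.325 [179.9   0.2 -15.1] opening 0.0457 [ 0.4676 -0.3424  0.1027] F,M [ 0.113 -0.049 -2.163 -0.024 -0.008 -0.008] sd [0.384 0.354 0.473 0.017 0.037 0.033]
clock: 24.95
tool_pos: [0.4657, -0.3419, 0.1029]
orientation: [179.9, -8.1, -15.1]
clock: 25.58
tool_pos: [0.4672, -0.3424, 0.1031]
orientation: [179.9, 0.2, -15.1]
26.025 [179.9   0.2 -15.1] opening 0.0458 [ 0.4676 -0.3424  0.1028] F,M [ 0.037  0.111 -1.805 -0.014 -0.006 -0.002] sd [0.484 0.517 0.36  0.032 0.02  0.032]
```

```bash

python3 -m crank '[0,0,0,0,0,50,0, 0,0,0,0,0,30,0, 0,0,0,0,0,9,0, 0,0,0,0,0,0,0, 0,0,0,0,0,0,1]' |head -2
python3 -m crank '[0,0,0,0,0,0,1, 0,0,0,0,0,0,1, 0,0,0,0,0,-15,1, 0,0,-0.105,0,0,-45,1, 0,0,-0.105,0,0,-25,1]' | head -3
python3 -m crank '[0,0,0,3.6,-48.7,0,1, 0,0,0,3.6,-48.7,0,1, 0,0,0,3.6,-48.7,0,1, 0,0,0,3.6,-48.7,0,1, 0,0,0,3.6,-48.7,0,1]' | head -2
python3 -m crank '[0,0,0,0,0,0,1, 0,0,0,0,0,0,1]'
```

```text
clock: 26.65
tool_pos: [0.4683, -0.3429, 0.0148]
clock: 27.28
tool_pos: [0.4686, -0.343, 0.102]
orientation: [179.9, 0.1, -2.8]
clock: 27.9
tool_pos: [0.4989, -0.0987, 0.0998]
clock: 28.15
tool_pos: [0.4986, -0.1001, 0.0993]
orientation: [180.0, 0.2, -3.0]
force: [-0.5, -0.8, 0.6]
opening: 0.0876
gripper_force: 0.0
```

```bash

python3 -m crank '[0,0,0,0,0,45,1, 0,0,0,0,0,30,1, 0,0,0,0,0,10,1, 0,0,0,0,0,0,0, 0,0,0,0,0,0,0]' | head -2
python3 -m crank '[0,0,0,0,0,0,0, 0,0,0,0,0,0,0, 0,0,0,0,0,0,0]'
python3 -m crank '[0,0,0,0,0,-30,0, 0,0,0,0,0,-50,0, 0,-0.15,0,0,0,-10,0, 0,-0.15,0,0,0,0,0, 0,0,0,0,0,0,0]' | head -3
python3 -m crank '[0,0,0,0,0,0,0, 0,0.15,0,0,0,0,0, 0,0.15,0,0,0,0,0, 0,0,0,0,0,0,0, 0,0,0,0,0,0,0]' |head -3
python3 -m crank '[0,0,0,0,0,0,0, 0,0,0,0,0,0,0]' |head -1
python3 m.py
python3 -m crank '[0,0.15,0,0,0,0,0, 0,0.15,0,0,0,0,0, 0,0,0,0,0,0,0, 0,0,0,0,0,0,0, 0,-0.15,0,0,0,0,0]' |head -3
python3 -m crank '[0,-0.15,0,0,0,0,0, 0,0,0,0,0,0,0, 0,0,0,0,0,0,0, 0,0,0,0,0,0,0, 0,0,0,0,0,0,0]' |head -3
python3 m.py
```

```text
clock: 28.78
tool_pos: [0.499, -0.1005, 0.0146]
clock: 29.15
tool_pos: [0.4983, -0.1003, 0.0139]
orientation: [180.0, 0.2, -3.0]
force: [-0.5, 1.4, 3.2]
opening: 0.0456
gripper_force: 30.0
clock: 29.78
tool_pos: [0.4994, -0.1, 0.101]
orientation: [179.9, 17.7, -3.1]
clock: 30.4
tool_pos: [0.498, -0.1001, 0.1045]
orientation: [180.0, 0.1, -3.0]
clock: 30.65
31.1 [179.9   0.2  -3. ] opening 0.0457 [ 0.4984 -0.1002  0.1034] F,M [-0.009 -0.419 -4.844 -0.051 -0.014 -0.011] sd [0.308 0.551 0.421 0.024 0.028 0.026]
clock: 31.72
tool_pos: [0.4932, -0.1008, 0.1019]
orientation: [179.9, -7.9, -3.0]
clock: 32.35
tool_pos: [0.498, -0.1002, 0.1038]
orientation: [180.0, 0.2, -3.0]
32.8 [180.    0.2  -3. ] opening 0.0457 [ 0.4984 -0.1002  0.1035] F,M [-0.076 -0.291 -4.617 -0.043 -0.071  0.008] sd [0.512 0.236 0.558 0.02  0.027 0.033]
```

```bash

python3 m.py
python3 -m crank '[0,-0.15,0,0,0,0,0, 0,-0.15,0,0,0,0,0, 0,0,0,0,0,0,0, 0,0,0,0,0,0,0, 0,0.15,0,0,0,0,0]' |head -3
python3 -m crank '[0,0.15,0,0,0,0,0, 0,0,0,0,0,0,0, 0,0,0,0,0,0,0, 0,0,0,0,0,0,0, 0,0,0,0,0,0,0]' |head -3
python3 m.py
```

```text
33.25 [180.    0.2  -3. ] opening 0.0455 [ 0.4984 -0.1002  0.1034] F,M [ 0.092  0.073 -4.652 -0.026 -0.055 -0.011] sd [0.354 0.48  0.544 0.036 0.031 0.027]
clock: 33.88
tool_pos: [0.4994, -0.1002, 0.102]
orientation: [179.9, 8.7, -3.0]
clock: 34.5
tool_pos: [0.4989, -0.1002, 0.1033]
orientation: [179.9, 0.2, -3.0]
34.95 [179.9   0.2  -3. ] opening 0.0461 [ 0.4984 -0.1002  0.1034] F,M [-0.083  0.192 -4.75  -0.028 -0.013 -0.014] sd [0.395 0.356 0.325 0.021 0.019 0.02 ]
```

```bash

python3 -m crank '[0,0,-0.17,0,0,-45,0, 0,0,-0.17,0,0,-45,0, 0,0,-0.17,0,0,-45,0, 0,0,-0.17,0,0,0,0, 0,0,-0.17,0,0,0,0]' | head -3
python3 -m crank '[0,0,-0.17,0,0,0,0, 0,0,-0.17,0,0,0,0, 0,0,-0.17,0,0,0,0, 0,0,-0.171,0,0,0,0, 0,0,0,0,0,0,0]' | head -3
python3 -m crank '[0,0,0,54,4.8,0,0, 0,0,0,54,4.8,0,0, 0,0,0,54,4.8,0,0, 0,0,0,54,4.8,0,0, 0,0,0,54,4.8,0,0]' | head -3
python3 -m crank '[0,0,0,0,0,0,0, 0,0,0,0,0,0,0]'
```

```text
clock: 35.58
tool_pos: [0.4989, -0.1, 0.2391]
orientation: [-179.9, 0.1, 46.0]
clock: 36.2
tool_pos: [0.4987, -0.1001, 0.2383]
orientation: [-179.8, 0.1, 84.6]
clock: 36.83
tool_pos: [0.5478, 0.1683, 0.2382]
orientation: [-179.8, 0.0, 84.4]
clock: 37.08
tool_pos: [0.5474, 0.1666, 0.2377]
orientation: [-179.7, 0.1, 84.6]
force: [-0.9, -1.5, -5.0]
opening: 0.0458
gripper_force: 30.0
```

```bash

python3 -m crank '[0,0,0,55,4.5,0,0, 0,0,0,55,4.5,0,0, 0,0,0,0,0,20,0, 0,0,0,0,0,17,0, 0,0,0,0,0,0,0]'
python3 - <<'E'
from h import *
o=get_obs();print(o["tool_pos"],o["orientation"])
a=eyes.snapshot("top");b=eyes.snapshot("side")
for c in("top","side"):
    for t,z in(("seat",.15),("stop",.15),("pad",.15),("jar_a",.21)):
        for r in spotter.place_of(c,t)[:8]:
            P=onz(c,r["location"],z)
            if P[1]>0.1:print(c,t,round(r["p"],2),P[:2].round(4))
A=cv2.resize(a[170:250,120:230],None,fx=5,fy=5,interpolation=2);B=cv2.resize(b[310:440,210:350],None,fx=4,fy=4,interpolation=2)
# overlay of assumed seat model points
u=np.array([.0915,.9958]);v=np.array([.9958,-.0915]);S=np.array([.568,.291])
for (my,mx,z) in((-50,-22,.156),(-50,22,.156),(44,20,.174),(44,-20,.174),(-43,28,.14),(-43,-28,.14)):
    P=[*(S+u*my/1000+v*mx/1000),z]
    q=(proj("top",P)-[120,170])*5;cv2.circle(A,tuple(int(x) for x in q),3,(0,0,255),1)
    q=(proj("side",P)-[210,310])*4;cv2.circle(B,tuple(int(x) for x in q),3,(0,0,255),1)
cv2.imwrite("pics/m1.png",A);cv2.imwrite("pics/m2.png",B)
E
```

```text
clock: 37.7
tool_pos: [0.5659, 0.2732, 0.1993]
orientation: [-179.6, 0.2, 84.6]
force: [-0.6, 0.2, -4.0]
opening: 0.0455
gripper_force: 30.0
[0.56587972 0.27323324 0.19932603] [-179.6358917     0.20263681   84.57269776]
top stop 0.67 [0.5666 0.2394]
top jar_a 0.82 [0.5752 0.27  ]
side seat 0.89 [0.5672 0.2856]
side seat 0.63 [0.5766 0.328 ]
side seat 0.34 [0.6653 0.1536]
side stop 0.62 [0.5591 0.2406]
side pad 0.65 [0.577  0.3335]
side jar_a 0.96 [0.5686 0.2631]
```

View pics/m2.png

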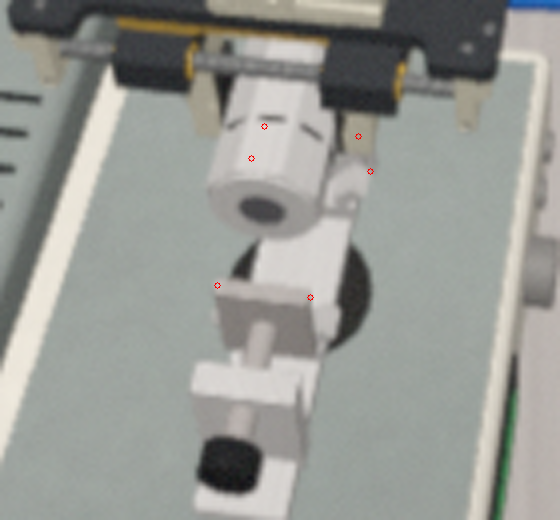

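```bash

python3 -m crank '[0,0,0,0,0,15,0, 0,0,0,0,0.5,14,0, 0,0,0,5,0,0,0, 0,0,0,3,0,0,0, 0,0,0,0,0,0,0]'
python3 -m crank '[0,0,0,3,0,0,0, 0,0,0,0,0,0,0]'
python3 -m crank '[0,0,0,3,0,0,0, 0,0,0,0,0,0,0, 0,0,0,0,0,0,0]'; sed -i 's/range(9)/range(3)/' m.py; python3 m.py
```

```text
clock: 38.83
tool_pos: [0.5678, 0.2828, 0.1719]
orientation: [-179.8, 0.1, 84.7]
force: [0.1, -1.4, -6.0]
opening: 0.0462
gripper_force: 30.0
clock: 39.08
tool_pos: [0.5681, 0.2856, 0.172]
orientation: [-179.8, 0.1, 84.7]
force: [0.2, -4.0, -6.4]
opening: 0.046
gripper_force: 30.0
clock: 39.45
tool_pos: [0.5683, 0.2882, 0.172]
orientation: [-179.8, 0.1, 84.7]
force: [0.0, -6.0, -5.3]
opening: 0.0457
gripper_force: 30.0
39.6 [-1.798e+02  1.000e-01  8.470e+01] opening 0.0458 [0.5683 0.2882 0.172 ] F,M [-0.084 -5.79  -4.886 -2.364 -0.147 -0.07 ] sd [0.234 0.126 0.635 0.017 0.009 0.019]
```

```bash

python3 -m crank '[0,0,0,3,0,0,0, 0,0,0,2,0,0,0, 0,0,0,0,0,0,0]'; python3 m.py
```

```text
clock: 39.98
tool_pos: [0.5687, 0.2925, 0.172]
orientation: [-179.7, 0.2, 84.7]
force: [-0.7, -8.0, -5.3]
opening: 0.0454
gripper_force: 30.0
40.125 [-179.7    0.2   84.7] opening 0.046 [0.5686 0.2924 0.172 ] F,M [-0.119 -8.134 -3.913 -3.277 -0.116 -0.102] sd [0.508 0.411 0.709 0.038 0.01  0.038]
```

```bash

python3 -m crank '[0,0,0,1.5,0,0,0, 0,0,0,0,0,6,0, 0,0,0,0,0,6,0, 0,0,0,0,0,0,0]'; python3 m.py
```

```text
clock: 40.62
tool_pos: [0.569, 0.2937, 0.1601]
orientation: [-179.8, 0.2, 84.7]
force: [0.1, -9.3, -4.5]
opening: 0.0457
gripper_force: 30.0
40.775 [-179.8    0.2   84.6] opening 0.0464 [0.569  0.2936 0.1601] F,M [ 0.611 -9.02  -4.45  -3.536 -0.512 -0.212] sd [0.348 0.478 0.771 0.007 0.008 0.012]
```

```bash

python3 -m crank '[0,0,0,0,0,6,0, 0,0,0,0,0,4,0, 0,0,0,0,0,0,0]'; python3 m.py
python3 -m crank '[0,0,0,0,0,5,0, 0,0,0,0,0,0,0]'; python3 m.py
```

```text
clock: 41.15
tool_pos: [0.5689, 0.2938, 0.1503]
orientation: [-179.8, 0.2, 84.7]
force: [1.1, -8.9, -3.9]
opening: 0.0461
gripper_force: 30.0
41.3 [-179.8    0.2   84.7] opening 0.0455 [0.569  0.2938 0.1503] F,M [ 0.377 -9.203 -3.177 -3.466 -0.324 -0.204] sd [0.125 0.138 0.551 0.018 0.017 0.009]
clock: 41.55
tool_pos: [0.5689, 0.2938, 0.1453]
orientation: [-179.8, 0.2, 84.7]
force: [0.4, -10.3, -3.3]
opening: 0.046
gripper_force: 30.0
41.7 [-179.8    0.2   84.7] opening 0.0456 [0.5689 0.2937 0.1453] F,M [ 0.53  -9.132 -2.885 -3.437 -0.376 -0.231] sd [0.24  0.75  0.516 0.027 0.047 0.004]
```

```bash

python3 -m crank '[0,0,0,0,0,4,0, 0,0,0,0,0,2,0, 0,0,0,0,0,0,0]'; python3 m.py
python3 -m crank '[0,0,0,0,0,1.5,0, 0,0,0,0,0,0,0]'; python3 m.py
```

```text
clock: 42.08
tool_pos: [0.5689, 0.2938, 0.1395]
orientation: [-179.8, 0.2, 84.7]
force: [-1.2, -8.9, -1.9]
opening: 0.0454
gripper_force: 30.0
42.225 [-179.8    0.2   84.7] opening 0.0458 [0.5689 0.2939 0.1395] F,M [-0.825 -9.723 -1.842 -3.407 -0.025 -0.149] sd [0.436 0.366 0.345 0.016 0.045 0.018]
clock: 42.48
tool_pos: [0.5689, 0.2939, 0.1381]
orientation: [-179.8, 0.2, 84.7]
force: [-0.6, -9.4, -0.6]
opening: 0.0461
gripper_force: 30.0
42.625 [-179.8    0.2   84.7] opening 0.0459 [0.5689 0.2938 0.1381] F,M [-0.774 -9.431 -0.756 -3.472  0.095 -0.128] sd [0.388 0.46  0.764 0.031 0.002 0.019]
```

```bash

python3 -m crank '[0,0,0,0,0,1.5,0, 0,0,0,0,0,0,0]'; python3 m.py
python3 -m crank '[0,0,0,0,0,1,0, 0,0,0,0,0,0,0]'; python3 m.py
```

```text
clock: 42.88
tool_pos: [0.5691, 0.2939, 0.1372]
orientation: [-179.8, 0.2, 84.7]
force: [-1.6, -10.5, 1.6]
opening: 0.0457
gripper_force: 30.0
43.025 [-179.8    0.2   84.7] opening 0.0458 [0.5691 0.2939 0.1372] F,M [-1.035 -9.463  2.14  -3.579  0.327 -0.052] sd [0.341 0.569 0.41  0.015 0.015 0.017]
clock: 43.28
tool_pos: [0.5692, 0.2939, 0.1371]
orientation: [-179.8, 0.1, 84.7]
force: [-4.4, -10.6, 6.8]
opening: 0.0454
gripper_force: 30.0
43.425 [-1.798e+02  1.000e-01  8.470e+01] opening 0.0455 [0.5692 0.2939 0.1371] F,M [ -3.534 -10.477   7.851  -3.835   1.232  -0.091] sd [0.262 0.479 0.284 0.032 0.033 0.022]
```

```bash

python3 -m crank '[0,0,0,-2.5,-0.6,0,0, 0,0,0,0,0,0,0]'; python3 m.py
```

```text
clock: 43.68
tool_pos: [0.5692, 0.2933, 0.1371]
orientation: [-179.9, -0.0, 84.7]
force: [-1.2, -4.6, 7.9]
opening: 0.0458
gripper_force: 30.0
43.825 [-179.9   -0.    84.7] opening 0.0457 [0.5691 0.2933 0.1371] F,M [-1.632 -5.41   7.506 -2.012  0.579 -0.206] sd [0.124 0.26  0.905 0.005 0.011 0.034]
```

Now release, rise a little and check.

```bash

python3 -m crank '[0,0,0,0,0,0,1, 0,0,0,0,0,0,1, 0,0,0,0,0,0,1, 0,0,0,0,0,0,1, 0,0,0,0,0,-20,1]'
python3 -m crank '[0,0,0,0,0,-50,1, 0,0,0,0,0,-50,1, 0,0,0,-40,0,-40,1, 0,0,0,-60,0,0,1, 0,0,0,-60,0,0,1]'
python3 - <<'E'
from h import *
a=eyes.snapshot("top");b=eyes.snapshot("side")
for c in("top","side"):
    for t,z in(("seat",.15),("stop",.15),("pad",.15),("jar_a",.15)):
        for r in spotter.place_of(c,t)[:8]:
            P=onz(c,r["location"],z)
            if P[1]>0.1:print(c,t,round(r["p"],2),P[:2].round(4))
A=cv2.resize(a[170:250,120:230],None,fx=5,fy=5,interpolation=2);B=cv2.resize(b[310:440,210:350],None,fx=4,fy=4,interpolation=2)
cv2.imwrite("pics/n.png",np.hstack([cv2.resize(A,(400,300)),cv2.resize(B,(400,372))[:300]]))
cv2.imwrite("pics/nb.png",B)
E
```

```text
clock: 44.45
tool_pos: [0.5673, 0.2926, 0.1534]
orientation: [-179.6, 0.2, 84.7]
force: [1.0, -0.4, 0.1]
opening: 0.0861
gripper_force: 0.0
clock: 45.08
tool_pos: [0.5537, 0.1327, 0.2957]
orientation: [-179.8, 0.0, 84.8]
force: [1.8, -1.1, 0.7]
opening: 0.0877
gripper_force: 0.0
top seat 0.64 [0.5602 0.2915]
top stop 0.63 [0.5515 0.2422]
top pad 0.57 [0.5712 0.3366]
top pad 0.54 [0.5764 0.2887]
top jar_a 0.59 [0.5759 0.2876]
side seat 0.8 [0.5742 0.2901]
side stop 0.87 [0.5597 0.2297]
side pad 0.7 [0.577  0.3371]
side jar_a 0.8 [0.5655 0.2826]
```

View pics/nb.png

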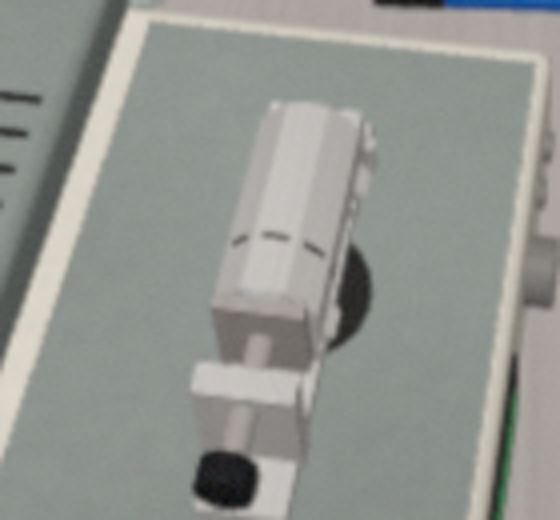

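View pics/n.png

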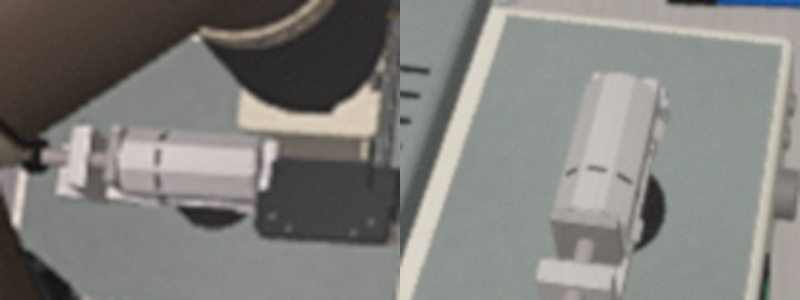

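```bash

python3 -m crank '[0,0,0,52,0,0,0, 0,0,0,52,0,0,0, 0,0,0,52,-1,0,0, 0,0,0,0,0,60,0, 0,0,0,0,0,40,0]' | head -2
python3 -m crank '[0,0,0,0,0,13,0, 0,0,0,0,0,3,0, 0,0,0,0,0,0,0]'; python3 m.py
python3 -m crank '[0,0,0,0,0,2,0, 0,0,0,0,0,1,0, 0,0,0,0,0,0,0]'; python3 m.py
```

```text
clock: 46.2
tool_pos: [0.5657, 0.2905, 0.1919]
clock: 46.58
tool_pos: [0.5677, 0.2898, 0.1806]
orientation: [-179.9, -0.0, 84.7]
force: [0.2, 0.3, -0.4]
opening: 0.013
gripper_force: 0.0
46.725 [-179.9   -0.    84.7] opening 0.0028 [0.5676 0.2896 0.1807] F,M [-0.095 -0.519  0.271 -0.081 -0.13   0.009] sd [0.221 0.304 0.078 0.056 0.031 0.003]
clock: 47.1
tool_pos: [0.5668, 0.2891, 0.1759]
orientation: [-179.8, 0.1, 84.7]
force: [-0.3, -0.8, 0.7]
opening: 0.0001
gripper_force: 0.0
47.25 [-1.798e+02  1.000e-01  8.470e+01] opening 0.0007 [0.5669 0.2892 0.176 ] F,M [ 0.127  0.102  0.009 -0.094 -0.108 -0.015] sd [0.531 0.124 0.288 0.019 0.023 0.02 ]
```

```bash

python3 -m crank '[0,0,0,0,0,2,0, 0,0,0,0,0,0,0]'; 
python3 -m crank '[0,0,0,0,0,1,0, 0,0,0,0,0,0,0]'; python3 m.py
python3 -m crank '[0,0,0,0,0,1,0, 0,0,0,0,0,0,0]'; python3 m.py
```

```text
clock: 47.5
tool_pos: [0.5668, 0.2891, 0.1737]
orientation: [-179.8, 0.1, 84.7]
force: [0.3, 0.1, 0.1]
opening: 0.0006
gripper_force: 0.0
clock: 47.75
tool_pos: [0.567, 0.2892, 0.1734]
orientation: [-179.8, 0.0, 84.7]
force: [-0.9, -1.1, 3.9]
opening: 0.0004
gripper_force: 1.9
47.9 [-179.8    0.    84.7] opening 0.0003 [0.5669 0.2892 0.1734] F,M [-1.589e+00 -5.020e-01  4.516e+00 -3.040e-01  5.450e-01  4.000e-03] sd [0.351 0.381 0.911 0.047 0.053 0.025]
clock: 48.15
tool_pos: [0.5671, 0.2893, 0.1733]
orientation: [-179.8, 0.0, 84.7]
force: [-4.5, -0.8, 10.4]
opening: 0.0003
gripper_force: 5.1
48.3 [-179.8    0.    84.7] opening 0.0007 [0.5671 0.2893 0.1733] F,M [-3.72  -1.331 10.067 -0.553  1.346 -0.033] sd [0.522 0.638 0.831 0.024 0.014 0.02 ]
```

```bash

python3 -m crank '[0,0,0,0,0,-15,0, 0,0,0,0,0,-50,0, 0,0,0,0,0,-50,0, 0,0,0,0,0,0,0, 0,0,0,0,0,0,0]'
python3 - <<'E'
from h import *
for c in("top","side"):
    eyes.snapshot(c)
    print(c,[(round(r["p"],2),onz(c,r["location"],.027).round(3)) for r in spotter.place_of(c,"jar_a")])
print(ctrl.close_job())
E
```

```text
clock: 48.92
tool_pos: [0.5671, 0.2893, 0.2869]
orientation: [-179.8, 0.0, 84.7]
force: [0.7, -0.4, -0.4]
opening: 0.0004
gripper_force: 0.0
top [(0.94, array([ 0.45 , -0.514,  0.027])), (0.92, array([ 0.487, -0.224,  0.027])), (0.86, array([ 0.245, -0.334,  0.027])), (0.78, array([ 0.667, -0.506,  0.027])), (0.7, array([ 0.469, -0.343,  0.027])), (0.62, array([0.615, 0.321, 0.027])), (0.58, array([ 0.282, -0.532,  0.027]))]
side [(0.95, array([ 0.485, -0.227,  0.027])), (0.95, array([0.587, 0.203, 0.027]))]
the job is handed in; nothing more can be done
None
```

The ball was in the jar nearest the mill; it now lies home in the holder, with its top at 173 mm as expected, the two empty jars are back in their places on the mat, and the job was handed in at about 49 s (no verdict was returned).

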